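# Set the mill barrel in the work ring and hold the fume gate half open

### The arm

A 7-joint arm with a two-finger parallel gripper is mounted at the origin on the work surface. World frame = base frame: x ahead of the robot, y to its left, z up, the work surface at z = 0. Lengths are in m, angles in rad, forces in N, time in s.
With the tool pointing down it reaches from about 0.425 to 0.875 m from the base axis. Payload 4.7 kg.
Tool frame: the origin (TCP) lies midway between the tips of the shut fingers; the grasp point (between the pads) lies 19 mm behind it (ctrl.tcp_to_grasp is the distance from the TCP to the grasp point, in m); z points along the fingers, y is the line along which they close (so a half turn about z gives the same grasp; the last joint's range is limited). The gripper opens to 87 mm and grips with 3 to 60 N. Pads are 19 mm wide; open, the fingers measure 117 mm over their backs; the gripper's body (75 mm by 190 mm) begins 51 mm behind the grasp point.
Start: joints at [1.148, 0.321, -0.07, 1.45, 0.023, 1.371, -0.057], TCP at [0.275, -0.589, 0.223] pointing down, gripper open.
Joint ranges: [-2.86, 2.86], [-0.3, 2.09], [-1.38, 1.24], [0.06, 2.45], [-1.56, 4.7], [0.09, 2.05], [-2.69, 2.69]. Speed limits (rad/s): [2.57, 2.57, 3.14, 3.14, 3.14, 3.14, 3.14].

### API

Orientations are given as a unit quaternion [x, y, z, w].
In Python, from plant import ctrl, vision, spot_in, masks_of gives the robot as it stands. The module is installed in compiled form; this text tells all that it offers.
- The arm moves only by the tool jog_arm, never from a script. Its argument "rows" is a list of rows, each an object with "delta_pos": the shift along the world's x, y, z in mm, a list of three; "roll": the turn about the world's z in degrees; "jaw": the closure in counts, from 0 (fully open) to 255 (shut). A call has 1 to 20 rows; each row is the pose to reach, as a shift and turn from the pose commanded when the call began; what a row does not reach only later rows make up. A row lasts 1/12 s, in which the tool goes at most 41.7 mm and 7.16 degrees, less where a joint would pass 70% of its speed; a pose out of reach is approached as far as the arm can. A call with a gripper value outside its range is refused whole. The fingers move at their own pace and stop on an object; the grip force is fixed at half the most. Time passes only in rows, so rows that repeat a pose let the fingers close. It gives the time, the measured TCP pose, the force, the opening and the grip force at its end, in the units of the state.
- ctrl.get_obs(): the state, without advancing time (a new reading comes with each control period).
- vision.snapshot(name): name is "scene" or "top" or "wrist"; returns a dict with "frame" (480x640x3 uint8, blue, green, red), "intrinsics" (3x3 intrinsics, pixels), "world_to_cam" (4x4, takes a point from world to camera coordinates). Camera axes: x right, y up, looking along -z (the intrinsics and any distortion apply to the point x, -y, -z); pixel columns grow to the right and rows downward; lengths in m; the calibration is good to about 2 mm. A picture is of the moment at which its call begins. There is no depth.
- ctrl.sign_off(): hands the job in; it is judged then, once.
Trained networks look in a picture, given as the dict that the camera call returned (one of the last four; its "shot" number tells which), for a name from the list of things; names that differ only in an ending like _2 or _b are one class to them, and where a whole thing is asked for, a point or a joint stands for the part that bears it (a point fixed in the world has none). Each returns a list of dicts, best first, with "score" (0 to 1); they miss things now and then, are a little off and sometimes report something else, mostly with a low value. They report only what shows in the picture. A call takes as long as a camera call. They do not tell look-alikes from the thing itself.
- spot_in(thing, picture): "centre" ([row, column] in pixels, amid what is visible of it).
- masks_of(thing, picture): "mask" (480x640 bool, what is visible of it) and "centre" ([row, column] in pixels, amid what is visible of it).
The state is a dict: "clock": time; "joint_pos": joint angles; "qd": joint speeds; "joint_torque": joint torques, N m; "tcp_pos": TCP position; "tcp_rot": TCP orientation; "force": force on the tool from outside, world axes, zero at the start; "torque": the same for the moment, N m; "opening": finger opening in m; "grasp_force": force on a finger pad.
Only numpy, scipy, OpenCV 4.12 (cv2) and the standard library are available. Lean on these libraries where they do the work, as an engineer would, in place of code of your own. Each camera call takes 0.05 s, during which the arm holds its last target. There are 200 camera calls.

### The job

Get the brazing bench ready: stand the brass coffee-mill barrel upright in the steel work ring on the fireboard and let go of it. Then pull the handle of the fume port's sprung shutter until the port is half open, enough to draw off the fumes without dragging the flame away, and keep holding it there against its spring: the job finishes while you are still holding it at half travel. Leave the cup, the sugar pot and the hammer where they are.

Things in the scene. Friction and masses are not known exactly. Their poses are not given: they have to be found in the camera images.
- barrel_mid (a point): Centre, 60 mm above the foot, of the coffee-mill barrel: a loose upright brass cylinder, 44 mm diameter, 120 mm tall (straight from 2 to 108 mm up, two thin beads, a stepped neck), with a thin 12 mm steel spindle on top; about 0.4 kg. It starts standing on the bench. Its z axis points up along the barrel.
- ring_seat (a point): Middle of the work ring's floor, on the fireboard's top face 20 mm above the bench. The ring is fixed dark steel, 72 mm outside, 48 mm inside diameter, 23 mm high (rim 43 mm above the bench), in the middle of a fixed pale 160 x 160 x 20 mm fireboard. A barrel home in it stands on the fireboard, its centre 60 mm above this point.
- gate: Fume port fixed to the bench: upright steel duct mouth, 80 mm inside, 98 mm over the rim, 83 mm high, with a 130 x 130 mm cast aluminium slide gate, its top face 55 mm up. Origin on the bench at the duct's centre; z up; the shutter pulls out along -x. Spring tubes on both sides, 76 mm off centre. A strip at +y has ticks at 0, 20, 40, 60, 80 mm of travel.
- shutter_grip (a point): Grip point of the shutter's handle, moving with it: upright steel plate 10 mm thick (gate's x), 60 wide (gate's y), 44 to 100 mm above the bench; the point is its middle, 80 mm up, 120 mm along the gate's -x from its origin when shut. Its 172 mm wide foot bar's top is 50 mm up. Shut, a 55 mm gap (over the blade) parts its middle from the gate's body. Axes as the gate's.
- shutter (a joint): Travel of the sprung shutter, m (its edge uncovers the duct by as much): 0 shut (as it starts), 0.04 half open, 0.08 wide open, growing as the handle is pulled along the gate's -x. The return spring pulls it shut with about 4.5 N when shut, rising evenly to about 12 N at half and 19 N at full travel; let go, it slides shut.
- cup: A bystander: a loose open copper cup, 68 mm across the rim, 72 mm tall. Origin at the centre of its underside.
- sugar_pot: A bystander: a loose small round brass sugar pot with a knobbed lid, 80 mm across, 90 mm tall. Origin at the centre of its underside.
- hammer: A bystander: a loose hammer lying on the bench, 260 mm long along its own x axis, head towards +x. Origin under its middle.
Things that resemble listed ones, but are neither listed nor needed, are in the scene too. Leave any green or pink look-alike of the part that bears barrel_mid alone. Of the things shaped like the part that bears ring_seat, the white one is meant.

How it is judged:
On the way:
1. the barrel stands home and upright in the work ring, let go, with the shutter still shut (horizontal distance between barrel_mid and ring_seat below 0.006 m and z of barrel_mid in the frame of ring_seat between 0.055 and 0.064 m and angle between barrel_mid's own z axis and vertical below 0.1 rad and contact force between the fingers and barrel below 0.2 N and value of joint shutter below 0.006 m), for 0.3 s.
At the end, for the whole second after the job is handed in: The barrel stands in the ring on the fireboard (within 6 mm of centre, foot down within 4 mm, upright within 0.1 rad), untouched; the robot still holds the shutter, with more than 6 N, at rest at half travel: 40 mm, give or take 8 mm (horizontal distance between barrel_mid and ring_seat below 0.006 m and z of barrel_mid in the frame of ring_seat between 0.055 and 0.064 m and angle between barrel_mid's own z axis and vertical below 0.1 rad and contact force between the arm and barrel below 0.2 N and value of joint shutter between 0.032 and 0.048 m and velocity of joint shutter between -0.01 and 0.01 m/s and contact force between any of the fingers, the arm and shutter above 6 N); the arm keeps its last pose, push and grip.
It fails at once if a bystander is pushed away or knocked over (moved more than 30 mm) (distance of any of cup, sugar_pot, hammer from where it was at the start of the episode above 0.03 m or angle between any of cup, sugar_pot's own z axis and vertical above 0.6 rad).
It also fails if it takes over 54 s, if anything falls off the work surface, if the arm or the gripper's body presses on something with over 40 N, if the wrist force passes 120 N, or if a joint passes its speed limit or range.

## Working session

There is one attempt and no reset: what is moved stays moved. The work goes in short steps, Python scripts to look and compute and a tool call to move; the robot and the scene stay as the last step left them, time stands still between calls to the robot, and variables do not carry over. Pictures are saved under pics/ and viewed, at most 10 in all, crops included, and the job is handed in when it is done.

Besides the shell and the picture viewer there is one more tool, called after "Request:" in YAML: its name, and indented under it one key for each argument. jog_arm: Moves the arm, as the interface text tells. Its arguments: {"type":"object","properties":{"rows":{"type":"array"}},"required":["rows"]}

```bash
mkdir -p pics
cat > h.py <<'E'
import numpy as np, cv2
from plant import ctrl, vision, spot_in, masks_of
def ray(p,rc):
    K=np.array(p["intrinsics"]);T=np.array(p["world_to_cam"])
    d=np.linalg.inv(K)@np.array([rc[1],rc[0],1.]);d=np.array([d[0],-d[1],-d[2]])
    return -T[:3,:3].T@T[:3,3], T[:3,:3].T@d
def atz(p,rc,z):
    o,d=ray(p,rc);return o+d*(z-o[2])/d[2]
def proj(p,X):
    T=np.array(p["world_to_cam"]);c=T[:3,:3]@np.array(X)+T[:3,3]
    u=np.array(p["intrinsics"])@np.array([c[0],-c[1],-c[2]]);return u[:2]/u[2]
E
python3 - <<'E'
from h import *
print({k:np.round(v,3).tolist() for k,v in ctrl.get_obs().items()})
Z=dict(barrel_mid=.06,ring_seat=.02,gate=.05,shutter_grip=.08,cup=.036,sugar_pot=.045,hammer=.015)
ps=[]
for n in ("scene","top"):
    p=vision.snapshot(n); ps.append(p["frame"]); cv2.imwrite(f"pics/{n}.png",p["frame"])
    print(n,"cam",np.round(ray(p,[240,320])[0],2))
    for t in Z:
        print(t,[(round(float(r["score"]),2),np.round(r["centre"]).tolist(),np.round(atz(p,r["centre"],Z[t])[:2],3).tolist()) for r in spot_in(t,p)[:4]])
E
```

```text
{'clock': 0.0, 'joint_pos': [1.148, 0.322, -0.07, 1.452, 0.023, 1.371, -0.057], 'qd': [-0.002, 0.001, 0.002, -0.001, 0.002, 0.003, 0.0], 'joint_torque': [-0.001, -49.129, -0.405, -31.253, -0.064, 0.044, 0.0], 'tcp_pos': [0.275, -0.589, 0.221], 'tcp_rot': [0.976, 0.217, -0.0, -0.001], 'force': [0.277, -0.25, -0.114], 'torque': [0.019, 0.02, 0.036], 'grasp_force': 0.0, 'opening': 0.087}
scene cam [ 1.3  -0.18  0.93]
barrel_mid [(0.82, [179.0, 306.0], [0.386, 0.02]), (0.77, [209.0, 304.0], [0.491, -0.009])]
ring_seat [(0.84, [349.0, 261.0], [0.827, -0.177]), (0.8, [278.0, 202.0], [0.615, -0.28]), (0.76, [204.0, 214.0], [0.381, -0.229])]
gate [(0.86, [224.0, 411.0], [0.595, 0.242])]
shutter_grip [(0.69, [200.0, 410.0], [0.543, 0.254])]
cup [(0.63, [252.0, 318.0], [0.616, -0.002]), (0.26, [276.0, 202.0], [0.622, -0.278])]
sugar_pot [(0.87, [177.0, 489.0], [0.48, 0.514])]
hammer [(0.98, [279.0, 97.0], [0.554, -0.518]), (0.52, [208.0, 301.0], [0.443, -0.006])]
top cam [0.55 0.02 1.12]
barrel_mid [(0.9, [273.0, 317.0], [0.494, 0.002]), (0.88, [313.0, 315.0], [0.397, 0.008]), (0.83, [247.0, 288.0], [0.557, 0.069])]
ring_seat [(0.9, [322.0, 408.0], [0.365, -0.224]), (0.85, [229.0, 425.0], [0.597, -0.271]), (0.6, [143.0, 385.0], [0.816, -0.176])]
gate [(0.9, [241.0, 210.0], [0.573, 0.258])]
shutter_grip [(0.71, [262.0, 210.0], [0.522, 0.251])]
cup [(0.82, [214.0, 322.0], [0.637, -0.013])]
sugar_pot [(0.68, [282.0, 106.0], [0.48, 0.509])]
hammer [(0.9, [256.0, 521.0], [0.527, -0.516])]
```

View pics/scene.png

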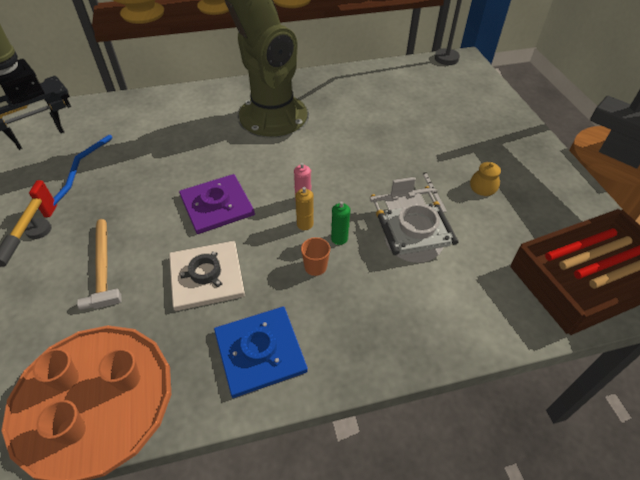

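View pics/top.png

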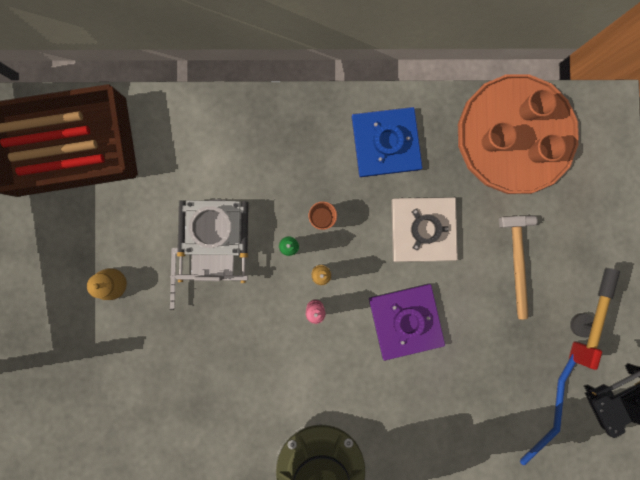

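Barrel candidates (top view): brass at (col 320, row 273), green at (288, 245) and pink at (316, 312). The brass one fits. Ring candidates: on white board at (426, 229), blue at (390, 140) and purple at (408, 322). The white-board one is the one meant. I'll confirm both in a single crop and triangulate.

Run:
```python
from h import *
p=vision.snapshot("top"); s=vision.snapshot("scene")
f=p["frame"]
c=cv2.resize(f[185:325,150:470],None,fx=2.5,fy=2.5,interpolation=cv2.INTER_CUBIC); 
g=cv2.resize(s["frame"][165:245,290:465],None,fx=2.9,fy=2.9,interpolation=cv2.INTER_CUBIC)
o=np.zeros((c.shape[0]+g.shape[0],800,3),np.uint8);o[:c.shape[0]]=c;o[c.shape[0]:,:g.shape[1]]=g
cv2.imwrite("pics/crop.png",o)
hs=cv2.cvtColor(s["frame"],cv2.COLOR_BGR2HSV)
for t,pic in (("barrel_mid",p),("barrel_mid",s),("ring_seat",p),("ring_seat",s),("shutter_grip",p),("shutter_grip",s),("gate",p)):
    for r in masks_of(t,pic):
        m=r["mask"];y,x=np.where(m);print(t,pic["shot"],round(float(r["score"]),2),np.round(r["centre"]),"cols",x.min(),x.max(),"rows",y.min(),y.max(),"bgr",pic["frame"][m].mean(0).round())
# white board centre
for pic in (p,s):
    w=(pic["frame"].min(2)>150).astype(np.uint8)
    n,l,st,ce=cv2.connectedComponentsWithStats(w)
    for i in range(1,n):
        if st[i,4]>1500:
            k=cv2.findContours((l==i).astype(np.uint8),0,2)[0][0]
            b=cv2.boxPoints(cv2.minAreaRect(k)); h=cv2.approxPolyDP(cv2.convexHull(k),8,True)[:,0]
            P=np.array([atz(pic,[q[1],q[0]],.02)[:2] for q in h]);print("board",st[i],P.round(3).tolist(),P.mean(0).round(4))
```

```text
barrel_mid 3 0.85 [313. 313.] cols 306 324 rows 299 323 bgr [106.  94. 166.]
barrel_mid 3 0.77 [246. 287.] cols 279 298 rows 236 255 bgr [ 58. 108.  51.]
barrel_mid 3 0.58 [275. 322.] cols 311 330 rows 265 284 bgr [ 63. 115. 151.]
barrel_mid 3 0.56 [260. 210.] cols 173 247 rows 211 283 bgr [128. 134. 143.]
barrel_mid 4 0.73 [176. 304.] cols 294 311 rows 163 190 bgr [ 94.  84. 150.]
barrel_mid 4 0.57 [224. 341.] cols 331 349 rows 202 245 bgr [39. 85. 30.]
barrel_mid 4 0.35 [178. 486.] cols 471 500 rows 162 195 bgr [ 38.  88. 116.]
ring_seat 3 0.86 [142. 386.] cols 352 421 rows 107 176 bgr [140.  71.  37.]
ring_seat 3 0.71 [322. 408.] cols 369 444 rows 283 359 bgr [115.  52. 100.]
ring_seat 3 0.57 [228. 421.] cols 391 456 rows 197 260 bgr [144. 158. 175.]
ring_seat 4 0.88 [278. 203.] cols 170 244 rows 241 310 bgr [135. 152. 165.]
ring_seat 4 0.79 [203. 215.] cols 180 253 rows 174 232 bgr [110.  42.  93.]
ring_seat 4 0.77 [350. 257.] cols 214 308 rows 305 397 bgr [138.  68.  29.]
shutter_grip 3 0.96 [262. 211.] cols 176 246 rows 212 281 bgr [129. 135. 144.]
shutter_grip 4 0.76 [197. 408.] cols 370 433 rows 177 229 bgr [108. 116. 123.]
gate 3 0.7 [241. 212.] cols 170 247 rows 199 309 bgr [121. 127. 135.]
gate 3 0.3 [275. 320.] cols 311 330 rows 265 284 bgr [ 63. 114. 149.]
gate 3 0.29 [261. 209.] cols 175 246 rows 211 282 bgr [129. 135. 144.]
board [ 392  198   65   63 2681] [[0.675, -0.347], [0.523, -0.349], [0.521, -0.192], [0.671, -0.19]] [ 0.5975 -0.2698]
board [ 183  201   55   74 1876] [[0.66, 0.329], [0.671, 0.21], [0.504, 0.214], [0.496, 0.31]] [0.5827 0.2657]
board [ 170  241   74   66 2374] [[0.52, -0.196], [0.676, -0.194], [0.676, -0.348], [0.521, -0.349]] [ 0.5983 -0.2718]
```

View pics/crop.png

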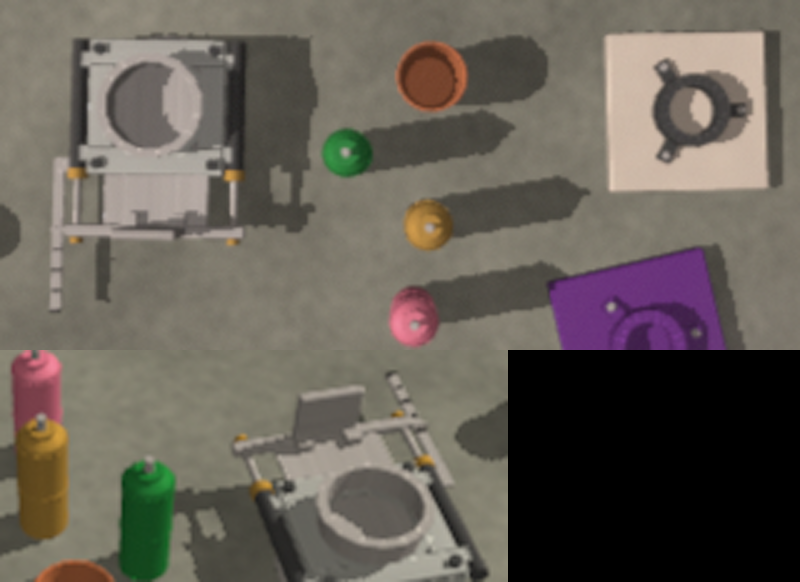

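The crop shows the brass barrel at top-view pixel (321, 275), between green and pink. The dark ring on the white board is at (426, 228), and the gate is almost aligned with the world axes, with its handle at about (208, 279).

Run:
```python
from h import *
p=vision.snapshot("top"); s=vision.snapshot("scene")
C=lambda x,y:[185+y/2.5,150+x/2.5]
S=lambda x,y:[165+(y-350)/2.9,290+x/2.9]
for n,rc,z in (("barrel",C(428,224),.108),("spindle",C(430,228),.135),("ring",C(691,108),.043),("duct",C(154,107),.083),("bar L",C(65,232),.05),("bar R",C(243,234),.05),("handle L",C(117,236),.1),("handle R",C(173,236),.1),("rodL",C(76,174),.05),("rodR",C(234,175),.05)): print(n,atz(p,rc,z).round(4)[:2])
for n,rc,z in (("barrel bottom front",S(43,538),0),("handle topL",S(302,396),.1),("handle topR",S(362,389),.1),("shoulder",S(42,432),.108),("spindle tip",S(40,418),.13),("duct",S(375,507),.083)): print("s",n,atz(s,rc,z).round(4)[:2])
# spindle tip by triangulation
def tri(a,b):
    (o1,d1),(o2,d2)=a,b;A=np.stack([d1,-d2],1);t=np.linalg.lstsq(A,o2-o1,rcond=None)[0];return ((o1+d1*t[0]+o2+d2*t[1])/2).round(4)
print("tip",tri(ray(p,C(430,228)),ray(s,S(40,417))),"duct",tri(ray(p,C(154,107)),ray(s,S(375,507))))
```

```text
barrel [ 0.4916 -0.0074]
spindle [ 0.4894 -0.0084]
ring [ 0.5981 -0.2696]
duct [0.6036 0.2472]
bar L [0.4863 0.3403]
bar R [0.4817 0.1699]
handle L [0.4846 0.278 ]
handle R [0.4838 0.2269]
rodL [0.5418 0.3295]
rodR [0.5387 0.178 ]
s barrel bottom front [ 0.5094 -0.0114]
s handle topL [0.4875 0.2287]
s handle topR [0.4915 0.2835]
s shoulder [ 0.4853 -0.0049]
s spindle tip [ 0.4906 -0.0074]
s duct [0.6125 0.2504]
tip [ 0.4893 -0.0078  0.1301] duct [0.605  0.2519 0.0742]
```

Request:
jog_arm:
  rows:
    - {"delta_pos":[30,20,0],"roll":0,"jaw":0}
    - {"delta_pos":[215,581,0],"roll":0,"jaw":0}
    - {"delta_pos":[215,581,0],"roll":0,"jaw":0}
    - {"delta_pos":[215,581,0],"roll":0,"jaw":0}
    - {"delta_pos":[215,581,0],"roll":0,"jaw":0}
    - {"delta_pos":[215,581,0],"roll":0,"jaw":0}
    - {"delta_pos":[215,581,0],"roll":0,"jaw":0}
    - {"delta_pos":[215,581,0],"roll":0,"jaw":0}
    - {"delta_pos":[215,581,0],"roll":0,"jaw":0}
    - {"delta_pos":[215,581,0],"roll":0,"jaw":0}
    - {"delta_pos":[215,581,0],"roll":0,"jaw":0}
    - {"delta_pos":[215,581,0],"roll":0,"jaw":0}
    - {"delta_pos":[215,581,0],"roll":0,"jaw":0}
    - {"delta_pos":[215,581,0],"roll":0,"jaw":0}
    - {"delta_pos":[215,581,0],"roll":0,"jaw":0}
    - {"delta_pos":[215,581,0],"roll":0,"jaw":0}
    - {"delta_pos":[215,581,0],"roll":0,"jaw":0}
    - {"delta_pos":[215,581,0],"roll":0,"jaw":0}
    - {"delta_pos":[215,581,0],"roll":0,"jaw":0}

```text
clock: 2.93
tcp_pos: [0.4896, -0.01, 0.2224]
tcp_rot: [0.977, 0.215, -0.0, 0.0]
force: [0.2, -0.2, 0.7]
opening: 0.0872
grasp_force: 0.0
```

Run:
```python
from h import *
o=ctrl.get_obs();print(o["tcp_pos"],o["tcp_rot"],o["force"],o["clock"])
w=vision.snapshot("wrist");f=w["frame"].copy();print(ray(w,[240,320])[0])
for z,r in ((.108,.02),(.13,.006),(0,.022)):
  for a in np.linspace(0,6.283,40): cv2.circle(f,tuple(int(v) for v in proj(w,[.490+r*np.cos(a),-.008+r*np.sin(a),z])),1,(255,0,255),-1)
cv2.imwrite("pics/w1.png",f)
```

```text
[ 0.48962559 -0.00997576  0.22244576] [ 9.76514824e-01  2.15449548e-01 -3.53736667e-04  4.08369368e-04] [ 0.17640334 -0.24874923  0.66788823] 2.9333
[0.56452458 0.02540014 0.384328  ]
```

View pics/w1.png

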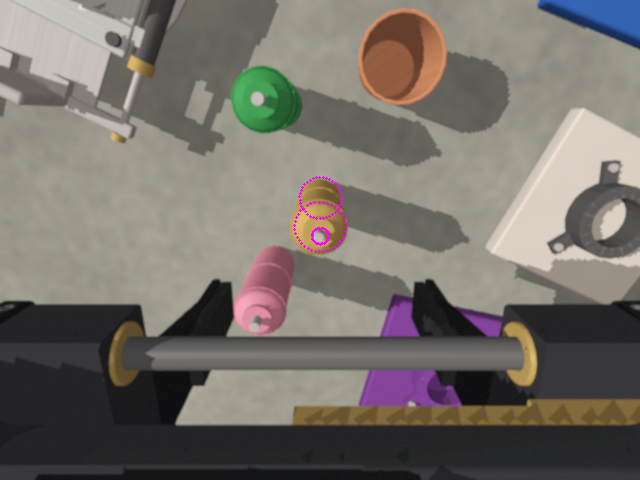

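The magenta model circles lie on the brass barrel (320, 225) and its spindle (320, 236), so the estimate holds. The descent is clear of the pink and green ones.

Request:
jog_arm:
  rows:
    - {"delta_pos":[0,2,-35],"roll":0,"jaw":0}
    - {"delta_pos":[0,2,-70],"roll":0,"jaw":0}
    - {"delta_pos":[0,2,-100],"roll":0,"jaw":0}
    - {"delta_pos":[0,2,-125],"roll":0,"jaw":0}
    - {"delta_pos":[0,2,-142],"roll":0,"jaw":0}
    - {"delta_pos":[0,2,-147],"roll":0,"jaw":0}
    - {"delta_pos":[0,2,-147],"roll":0,"jaw":0}
    - {"delta_pos":[0,2,-147],"roll":0,"jaw":255}
    - {"delta_pos":[0,2,-147],"roll":0,"jaw":255}
    - {"delta_pos":[0,2,-147],"roll":0,"jaw":255}
    - {"delta_pos":[0,2,-147],"roll":0,"jaw":255}
    - {"delta_pos":[0,2,-147],"roll":0,"jaw":255}
    - {"delta_pos":[0,2,-147],"roll":0,"jaw":255}
    - {"delta_pos":[0,2,-147],"roll":0,"jaw":255}
    - {"delta_pos":[0,2,-147],"roll":0,"jaw":255}
    - {"delta_pos":[0,2,-147],"roll":0,"jaw":255}

```text
clock: 4.32
tcp_pos: [0.4901, -0.0061, 0.0757]
tcp_rot: [0.976, 0.217, 0.0, 0.0]
force: [0.5, -2.1, 0.6]
opening: 0.0432
grasp_force: 30.0
```

Request:
jog_arm:
  rows:
    - {"delta_pos":[0,0,20],"roll":0,"jaw":255}
    - {"delta_pos":[0,0,50],"roll":0,"jaw":255}
    - {"delta_pos":[0,0,75],"roll":0,"jaw":255}
    - {"delta_pos":[4,-10,85],"roll":0,"jaw":255}
    - {"delta_pos":[14,-35,85],"roll":0,"jaw":255}
    - {"delta_pos":[27,-66,85],"roll":0,"jaw":255}
    - {"delta_pos":[40,-98,85],"roll":0,"jaw":255}
    - {"delta_pos":[53,-130,85],"roll":0,"jaw":255}
    - {"delta_pos":[66,-162,85],"roll":0,"jaw":255}
    - {"delta_pos":[79,-194,85],"roll":0,"jaw":255}
    - {"delta_pos":[92,-224,80],"roll":0,"jaw":255}
    - {"delta_pos":[101,-248,70],"roll":0,"jaw":255}
    - {"delta_pos":[106,-259,60],"roll":0,"jaw":255}
    - {"delta_pos":[108,-264,58],"roll":0,"jaw":255}
    - {"delta_pos":[108,-264,58],"roll":0,"jaw":255}
    - {"delta_pos":[108,-264,58],"roll":0,"jaw":255}
    - {"delta_pos":[108,-264,58],"roll":0,"jaw":255}

```text
clock: 5.73
tcp_pos: [0.5982, -0.2681, 0.1339]
tcp_rot: [0.976, 0.218, 0.0, -0.0]
force: [0.8, 0.2, -4.4]
opening: 0.0432
grasp_force: 30.0
```

Run:
```python
from h import *
o=ctrl.get_obs();t=o["tcp_pos"];print(t,o["force"],o["opening"],o["grasp_force"],o["clock"])
out=[]
for n,(r0,r1,c0,c1) in (("wrist",(60,440,120,520)),("scene",(190,320,140,277))):
  w=vision.snapshot(n);f=w["frame"];k=2 if n=="wrist" else 4
  k=1 if n=="wrist" else 2.92
  c=cv2.resize(f[r0:r1,c0:c1],None,fx=k,fy=k,interpolation=cv2.INTER_CUBIC)
  def circ(x,y,z,r,col):
    for a in np.linspace(0,6.283,60):
      u=proj(w,[x+r*np.cos(a),y+r*np.sin(a),z]);cv2.circle(c,(int((u[0]-c0)*k),int((u[1]-r0)*k)),0,col,-1)
  circ(.598,-.270,.043,.036,(255,0,255));circ(.598,-.270,.043,.024,(255,0,255))
  circ(t[0],t[1],t[2]-.0757,.022,(255,255,0))
  out.append(c[:379])
h=min(len(c) for c in out);cv2.imwrite("pics/w2.png",np.hstack([c[:h] for c in out]))
```

```text
[ 0.5981894  -0.2681405   0.13388002] [ 0.79957493  0.2438156  -4.41984906] 0.04323531460281028 29.99857527029235 5.7333
```

View pics/w2.png

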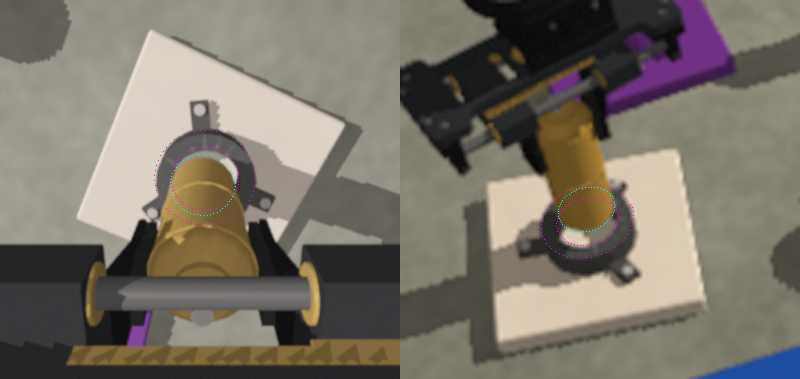

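The ring circles (wrist view, about (205, 180)) and the barrel foot outline agree with the picture. The tool sits about 2 mm too far +y, so I'll correct that and go down slowly.

Request:
jog_arm:
  rows:
    - {"delta_pos":[0,-2,0],"roll":0,"jaw":255}
    - {"delta_pos":[0,-2,-4],"roll":0,"jaw":255}
    - {"delta_pos":[0,-2,-8],"roll":0,"jaw":255}
    - {"delta_pos":[0,-2,-12],"roll":0,"jaw":255}
    - {"delta_pos":[0,-2,-14],"roll":0,"jaw":255}
    - {"delta_pos":[0,-2,-16],"roll":0,"jaw":255}
    - {"delta_pos":[0,-2,-18],"roll":0,"jaw":255}
    - {"delta_pos":[0,-2,-20],"roll":0,"jaw":255}
    - {"delta_pos":[0,-2,-20],"roll":0,"jaw":255}

```text
clock: 6.58
tcp_pos: [0.5977, -0.2719, 0.113]
tcp_rot: [0.976, 0.217, -0.0, -0.0]
force: [-0.3, -0.2, -4.3]
opening: 0.0431
grasp_force: 30.0
```

The foot is already below the rim (z about 0.037) with no added force. I'll lower it to the floor.

Request:
jog_arm:
  rows:
    - {"delta_pos":[0,1,-3],"roll":0,"jaw":255}
    - {"delta_pos":[0,1,-6],"roll":0,"jaw":255}
    - {"delta_pos":[0,1,-9],"roll":0,"jaw":255}
    - {"delta_pos":[0,1,-12],"roll":0,"jaw":255}
    - {"delta_pos":[0,1,-14],"roll":0,"jaw":255}
    - {"delta_pos":[0,1,-16],"roll":0,"jaw":255}
    - {"delta_pos":[0,1,-16],"roll":0,"jaw":255}
    - {"delta_pos":[0,1,-16],"roll":0,"jaw":255}

```text
clock: 7.25
tcp_pos: [0.5979, -0.271, 0.0975]
tcp_rot: [0.976, 0.217, -0.0, -0.0]
force: [-0.1, -0.4, -2.8]
opening: 0.043
grasp_force: 30.0
```

Request:
jog_arm:
  rows:
    - {"delta_pos":[0,0,-1],"roll":0,"jaw":255}
    - {"delta_pos":[0,0,-2],"roll":0,"jaw":255}
    - {"delta_pos":[0,0,-2],"roll":0,"jaw":255}

```text
clock: 7.5
tcp_pos: [0.5982, -0.271, 0.0958]
tcp_rot: [0.976, 0.217, 0.0, 0.0]
force: [0.2, 0.2, -3.5]
opening: 0.0433
grasp_force: 30.0
```

Request:
jog_arm:
  rows:
    - {"delta_pos":[0,0,-1],"roll":0,"jaw":255}
    - {"delta_pos":[0,0,-2],"roll":0,"jaw":255}
    - {"delta_pos":[0,0,-2],"roll":0,"jaw":255}

```text
clock: 7.75
tcp_pos: [0.5985, -0.2711, 0.0957]
tcp_rot: [0.976, 0.217, 0.0, 0.001]
force: [-3.2, -0.2, 6.8]
opening: 0.0427
grasp_force: 30.0
```

It's on the floor: the force now reads +6.8 N up. I'll let go, then rise.

Request:
jog_arm:
  rows:
    - {"delta_pos":[0,0,1],"roll":0,"jaw":0}
    - {"delta_pos":[0,0,1],"roll":0,"jaw":0}
    - {"delta_pos":[0,0,1],"roll":0,"jaw":0}
    - {"delta_pos":[0,0,1],"roll":0,"jaw":0}
    - {"delta_pos":[0,0,1],"roll":0,"jaw":0}
    - {"delta_pos":[0,0,1],"roll":0,"jaw":0}
    - {"delta_pos":[0,0,1],"roll":0,"jaw":0}
    - {"delta_pos":[0,0,1],"roll":0,"jaw":0}
    - {"delta_pos":[0,0,15],"roll":0,"jaw":0}
    - {"delta_pos":[0,0,45],"roll":0,"jaw":0}
    - {"delta_pos":[0,0,80],"roll":0,"jaw":0}
    - {"delta_pos":[0,0,110],"roll":0,"jaw":0}
    - {"delta_pos":[0,0,130],"roll":0,"jaw":0}
    - {"delta_pos":[0,0,130],"roll":0,"jaw":0}

```text
clock: 8.92
tcp_pos: [0.6009, -0.2717, 0.2311]
tcp_rot: [0.976, 0.217, 0.004, 0.003]
force: [0.6, 0.8, 1.0]
opening: 0.087
grasp_force: 0.0
```

Run:
```python
from h import *
o=ctrl.get_obs();print(o["tcp_pos"],o["opening"],o["clock"])
out=[]
for n,(r0,r1,c0,c1),k in (("wrist",(60,440,120,520),1),("scene",(190,320,140,277),2.92)):
  w=vision.snapshot(n);f=w["frame"]
  c=cv2.resize(f[r0:r1,c0:c1],None,fx=k,fy=k,interpolation=cv2.INTER_CUBIC)
  def circ(x,y,z,r,col):
    for a in np.linspace(0,6.283,60):
      u=proj(w,[x+r*np.cos(a),y+r*np.sin(a),z]);cv2.circle(c,(int((u[0]-c0)*k),int((u[1]-r0)*k)),0,col,-1)
  circ(.598,-.270,.043,.036,(255,0,255));circ(.598,-.270,.128,.022,(255,255,0));circ(.598,-.270,.151,.006,(255,255,0))
  out.append(c[:379])
cv2.imwrite("pics/w3.png",np.hstack(out))
```

```text
[ 0.60087224 -0.2716616   0.23105846] 0.08698966548144482 8.9167
```

View pics/w3.png

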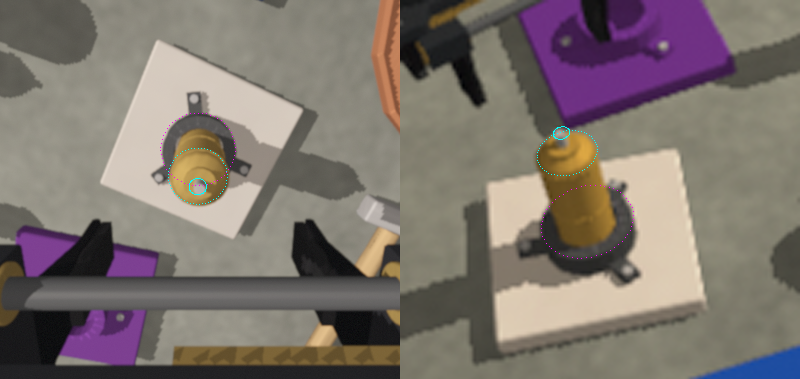

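The barrel stands upright and home in the ring: neck and spindle lie on the predicted circles (wrist (198, 180), scene (565, 150)). Now to the handle, with a roll to close along x and the jaws part closed.

Request:
jog_arm:
  rows:
    - {"delta_pos":[-5,20,0],"roll":5,"jaw":100}
    - {"delta_pos":[-115,522,-10],"roll":63.5,"jaw":100}
    - {"delta_pos":[-115,522,-10],"roll":63.5,"jaw":100}
    - {"delta_pos":[-115,522,-10],"roll":63.5,"jaw":100}
    - {"delta_pos":[-115,522,-10],"roll":63.5,"jaw":100}
    - {"delta_pos":[-115,522,-10],"roll":63.5,"jaw":100}
    - {"delta_pos":[-115,522,-10],"roll":63.5,"jaw":100}
    - {"delta_pos":[-115,522,-10],"roll":63.5,"jaw":100}
    - {"delta_pos":[-115,522,-10],"roll":63.5,"jaw":100}
    - {"delta_pos":[-115,522,-10],"roll":63.5,"jaw":100}
    - {"delta_pos":[-115,522,-10],"roll":63.5,"jaw":100}
    - {"delta_pos":[-115,522,-10],"roll":63.5,"jaw":100}
    - {"delta_pos":[-115,522,-10],"roll":63.5,"jaw":100}
    - {"delta_pos":[-115,522,-10],"roll":63.5,"jaw":100}
    - {"delta_pos":[-115,522,-10],"roll":63.5,"jaw":100}
    - {"delta_pos":[-115,522,-10],"roll":63.5,"jaw":100}
    - {"delta_pos":[-115,522,-10],"roll":63.5,"jaw":100}
    - {"delta_pos":[-115,522,-10],"roll":63.5,"jaw":100}
    - {"delta_pos":[-115,522,-10],"roll":63.5,"jaw":100}

```text
clock: 10.6
tcp_pos: [0.4836, 0.2492, 0.2133]
tcp_rot: [0.717, 0.697, -0.0, 0.0]
force: [0.2, 0.3, -0.2]
opening: 0.0527
grasp_force: 0.0
```

Run:
```python
from h import *
o=ctrl.get_obs();print(o["tcp_pos"],o["tcp_rot"],o["opening"],o["clock"],o["joint_pos"])
w=vision.snapshot("wrist");f=w["frame"].copy();print(ray(w,[240,320])[0])
cx,cy,th=.486,.252,-.026
R=np.array([[np.cos(th),-np.sin(th)],[np.sin(th),np.cos(th)]])
for z,col in ((.1,(255,0,255)),(.05,(255,255,0))):
  P=[proj(w,[*(np.array([cx,cy])+R@np.array(q)),z]) for q in ((-.005,-.03),(.005,-.03),(.005,.03),(-.005,.03))]
  cv2.polylines(f,[np.int32(np.round(P))],True,col,1)
cv2.imwrite("pics/w4.png",f)
```

```text
[0.48361876 0.24916305 0.21326486] [ 7.17210114e-01  6.96856863e-01 -3.63254891e-04  1.82377256e-04] 0.0527145992006548 10.6 [ 0.29904659  0.19057707 -0.91516851  1.70327577  0.1559301   1.32480428
 -0.67442101]
[0.48435869 0.33330417 0.37512377]
```

View pics/w4.png

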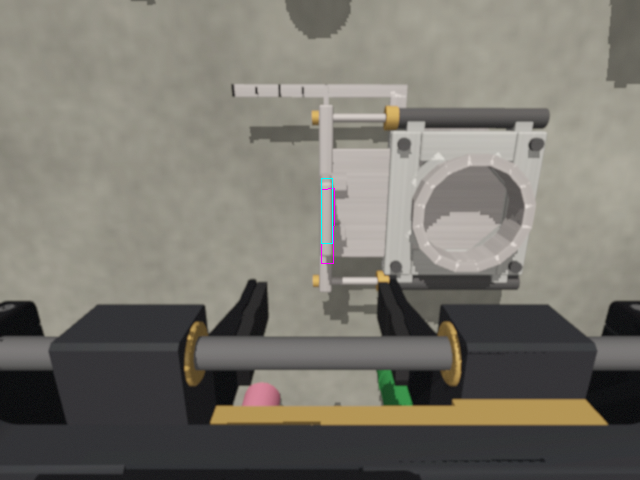

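The handle plate shows at col 326, rows about 184–258, within about 1 mm of the model box in x, and it lines up with the jaws. I'll go down over it, nudging y, and grip.

Request:
jog_arm:
  rows:
    - {"delta_pos":[1,6,-35],"roll":0,"jaw":100}
    - {"delta_pos":[1,6,-70],"roll":0,"jaw":100}
    - {"delta_pos":[1,6,-95],"roll":0,"jaw":100}
    - {"delta_pos":[1,6,-115],"roll":0,"jaw":100}
    - {"delta_pos":[1,6,-132],"roll":0,"jaw":100}
    - {"delta_pos":[1,6,-143],"roll":0,"jaw":100}
    - {"delta_pos":[1,6,-147],"roll":0,"jaw":100}
    - {"delta_pos":[1,6,-147],"roll":0,"jaw":100}
    - {"delta_pos":[1,6,-147],"roll":0,"jaw":255}
    - {"delta_pos":[1,6,-147],"roll":0,"jaw":255}
    - {"delta_pos":[1,6,-147],"roll":0,"jaw":255}
    - {"delta_pos":[1,6,-147],"roll":0,"jaw":255}
    - {"delta_pos":[1,6,-147],"roll":0,"jaw":255}
    - {"delta_pos":[1,6,-147],"roll":0,"jaw":255}
    - {"delta_pos":[1,6,-147],"roll":0,"jaw":255}
    - {"delta_pos":[1,6,-147],"roll":0,"jaw":255}

```text
clock: 11.98
tcp_pos: [0.4855, 0.257, 0.0668]
tcp_rot: [0.716, 0.698, 0.001, 0.001]
force: [4.5, 0.9, -2.9]
opening: 0.01
grasp_force: 30.0
```

Gripped (10 mm opening). I'll pull 40 mm gently.

Request:
jog_arm:
  rows:
    - {"delta_pos":[-3,0,0],"roll":0,"jaw":255}
    - {"delta_pos":[-7,0,0],"roll":0,"jaw":255}
    - {"delta_pos":[-12,0,0],"roll":0,"jaw":255}
    - {"delta_pos":[-17,0,0],"roll":0,"jaw":255}
    - {"delta_pos":[-22,0,0],"roll":0,"jaw":255}
    - {"delta_pos":[-27,0,0],"roll":0,"jaw":255}
    - {"delta_pos":[-32,1,0],"roll":0,"jaw":255}
    - {"delta_pos":[-36,1,0],"roll":0,"jaw":255}
    - {"delta_pos":[-39,1,0],"roll":0,"jaw":255}
    - {"delta_pos":[-41,1,0],"roll":0,"jaw":255}
    - {"delta_pos":[-41,1,0],"roll":0,"jaw":255}
    - {"delta_pos":[-41,1,0],"roll":0,"jaw":255}
    - {"delta_pos":[-41,1,0],"roll":0,"jaw":255}

```text
clock: 13.07
tcp_pos: [0.4467, 0.2582, 0.0668]
tcp_rot: [0.717, 0.697, 0.003, 0.001]
force: [11.3, 3.0, -9.9]
opening: 0.0097
grasp_force: 30.0
```

Run:
```python
from h import *
o=ctrl.get_obs();print(o["tcp_pos"],o["force"],o["opening"],o["grasp_force"],o["clock"])
a=vision.snapshot("wrist")["frame"][60:320,200:560];b=vision.snapshot("scene")["frame"]
b=cv2.resize(b[165:265,355:475],None,fx=3.6,fy=3.6,interpolation=cv2.INTER_CUBIC)
o=np.zeros((360,800,3),np.uint8);o[:260,:360]=a;o[:360,362:794]=b;cv2.imwrite("pics/w5.png",o)
```

```text
[0.44666689 0.2581818  0.06682633] [11.25272257  2.99358734 -9.94237975] 0.00973766641225849 30.049018862664525 13.0667
```

View pics/w5.png

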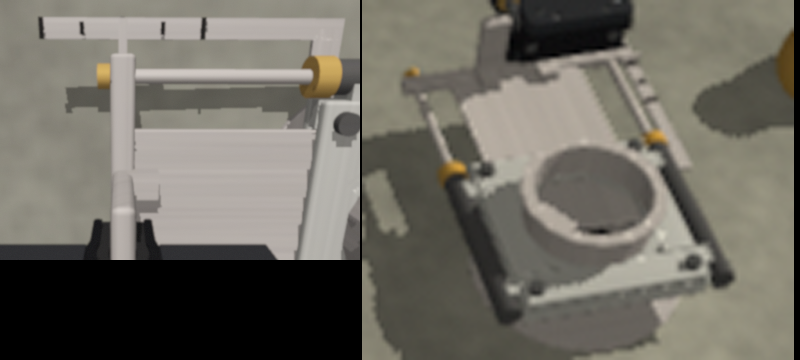

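The pointer (left crop, col 122) sits on the middle tick, with the others at cols 41, 81, 163 and 204, so travel is 40 mm. The spring reads about 11.3 N. I'll check it's at rest and hand in.

Request:
jog_arm:
  rows:
    - {"delta_pos":[0,0,0],"roll":0,"jaw":255}
    - {"delta_pos":[0,0,0],"roll":0,"jaw":255}
    - {"delta_pos":[0,0,0],"roll":0,"jaw":255}
    - {"delta_pos":[0,0,0],"roll":0,"jaw":255}

```text
clock: 13.5
tcp_pos: [0.4467, 0.2582, 0.0668]
tcp_rot: [0.717, 0.697, 0.003, 0.001]
force: [11.4, 2.7, -9.6]
opening: 0.0099
grasp_force: 30.0
```

Run:
```python
from h import *
o=ctrl.get_obs();print(o["tcp_pos"],o["force"],o["grasp_force"])
if abs(o["tcp_pos"][0]-.4467)<.002 and o["force"][0]>9: print(ctrl.sign_off())
```

```text
[0.4467289  0.25819722 0.06683985] [11.35310643  2.68968658 -9.61035985] 30.047998457630456
the job is handed in; nothing more can be done
None
```

The job is handed in at 13.5 s, verdict not shown: the brass barrel stands upright in the ring on the white board, let go, and the gripper is holding the shutter at the 40 mm tick against about 11 N of spring.

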